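Turn the divided stationery tray round: stapler right, stamp left, ink on its coaster

TASK

The stationery tray is laid out the wrong way round: seen from the robot, put the stapler in the right-hand part of the tray, lying flat along it, stand the rubber stamp upright on the tray floor in the left-hand part, and stand the ink bottle upright on the middle of the cork coaster. Slide the tray's divider over to the left so that each part fits, and use any free bit of table on the way. Never tip the ink bottle over, and leave the calculator, the eraser and the pale book near the tray where they lie.

Things in the scene. Friction and masses are not known exactly. Their poses are not given: they have to be found in the camera images.
- tray: Light wood tray, grey lining, fixed, 94 (x) by 290 (y) by 22 mm high. Origin: centre of its underside; y runs along it to the left-hand end seen from the robot, x across it, away from the robot. Walls and floor 5 mm thick: inside 84 by 280 mm. A sliding divider parts it: at the start the left (+y) part is long and holds the stapler, the right one short and holds the ink bottle
- tray_divider (a joint): Sliding divider: dark wood plate across the tray, 6 mm thick, 32 mm high. Value: y of its middle in the tray's frame, m, -0.062 to 0.062, growing to the left (+y). Starts between -0.06 and -0.04, slides with about 1.5 N of friction, stays where it is left. The stapler fits into the right part from about +0.028 up
- divider_tab (a point): Middle of the top of the divider's orange grip tab, 68 mm over the table. The tab is 26 mm wide across the tray (x), 12 mm thick along it (y) and stands from 28 to 68 mm over the table. Its axes are the tray's
- stapler: Desk stapler, green upper arm on a dark base, 159 (x, long) by 38 (y) by 43 mm high, 0.26 kg, arm fixed shut. Origin: centre of its underside; the upper arm, from 20 mm over the underside up, is 22 mm wide and can be gripped across (along y) from above, over the tray's rim. Starts lying along the tray in its left part
- ink_bottle: The square dark blue ink bottle with a round black cap, closed, 49 by 49 by 57 mm high, 0.14 kg. Origin: centre of its underside. Body 48 mm square up to 36 mm, neck to 42 mm, cap 32 mm across from 42 to 57 mm. Starts upright in the tray's right part
- rubber_stamp: Brown wooden rubber stamp, base 25 (x) by 56 (y) by 17 mm, round turned handle above it on the axis, narrowest (about 18 mm) from 17 to 32 mm, 23 mm across from 32 mm to the top at 66 mm; 0.045 kg. Origin: centre of its underside. Starts upright on the coaster
- coaster: Round cork coaster, 94 mm across, 5 mm thick, fixed to the table. Origin: centre of its underside
- calculator: Dark pocket calculator lying flat, 116 (x) by 72 (y) by 12 mm, loose. Origin: centre of its underside. A bystander: not to be moved
- eraser: White eraser in a dark blue sleeve, the one nearest the tray (another lies far right), 23 (x) by 48 (y) by 13 mm, loose. Origin: centre of its underside. A bystander: not to be moved
- pocket_book: Small closed book nearest the tray, pale grey cover, lying flat, 140 (x) by 99 (y) by 20 mm, loose. Origin: centre of its underside. A bystander: not to be moved. Save for the listed things the table is bare within 0.7 m of the robot and 40 degrees of ahead, but for the lamp at the back (x over 0.58, y -0.17 to 0.2 m, shade from 0.4 m up)
There are look-alikes about, which are no part of the job. Of the things that look like the ink_bottle, the larger one is meant.

How it is judged:
By the outcome, as a careful person would: the job done as asked, in the order asked, and still so for the second after the job is handed in, with the robot touching nothing.
It also fails if it takes over 128 s, if anything falls off the work surface, if the arm or the gripper's body presses on something with over 40 N, if the wrist force passes 120 N, or if a joint passes its speed limit or range.

ROBOT

A 6-joint arm with a two-finger parallel gripper is mounted at the origin on a cart in front of the work surface, level with it; the furniture and walls round the work are solid. World frame = base frame: x ahead of the robot, y to its left, z up, the work surface at z = 0. Lengths are in mm, angles in rad, forces in N, time in s.
With the tool pointing down it reaches from about 275 to 1000 mm from the base axis. Payload 8.4 kg.
Tool frame: the origin (TCP) lies on the centre line of the jaws, within the pads' length; the fingertips stand 25 mm ahead of it and the grasp point (between the pads) lies 6 mm ahead of it; z points along the fingers, y is the line along which they close (so a half turn about z gives the same grasp; the last joint's range is limited). The gripper opens to 85 mm and grips with 20 to 120 N. Pads are 22 mm wide; open, the fingers measure 114 mm over their backs; the gripper's body (76 mm by 85 mm) begins 54 mm behind the grasp point. The pads swing forward as they close: fully open they stand 13 mm farther back than shut.
Start: joints at [-1.2, 0.353, 1.633, -0, 1.155, -0.002], TCP at [227.639, -582.073, 256.281] pointing down, gripper open.
Joint ranges: [-2.63, 2.63], [-0.92, 2.1], [0.06, 2.66], [-1.3, 4.44], [0, 2.69], [-3.02, 3.02]. Speed limits (rad/s): [2.22, 2.22, 2.79, 3.14, 3.14, 3.14].

INTERFACE

Orientations are given as [roll, pitch, yaw] about the fixed x, y, z axes, in that order (R = Rz(yaw) Ry(pitch) Rx(roll)).
In Python, from rig import r gives the robot as it stands.
- The arm moves only by the shell command python3 -m jog 'ROWS' [FORCE]. ROWS is JSON, a list of rows, each a list of 3 entries, a list of its own where there are three numbers: the turn, a rotation vector about the tool's x, y, z in rad, then the shift along the tool's x, y, z in m, then the opening, from -1 (shut) to 1 (fully open). In form: [[[rx, ry, rz], [x, y, z], gripper], ...]. A call has 1 to 12 rows; each row shifts and turns the commanded pose from where the row before left it, along the tool's axes as they then stand; what a row does not reach is not made up. A row lasts 1/10 s, in which the tool goes at most 50 mm and 8.59 degrees, less where a joint would pass 70% of its speed; a pose out of reach is approached as far as the arm can. A call with a gripper value outside its range is refused whole. The fingers move at their own pace and stop on an object; FORCE is the grip in N (left out, the last holds). Time passes only in rows, so rows that do not move let the fingers close. It gives the time, the measured TCP pose, the force, the opening and the grip force at its end, in the units of the state.
- r.sense(): the state, without advancing time (a new reading comes with each control period).
- r.grab_frame(name): name is "scene" or "top" or "wrist"; returns the picture (384x512x3 uint8, red, green, blue); there is no depth.
- r.camera_params(name): a dict with "fx", "fy", "cx", "cy" (pixels), "rvec" (rotation vector, rad) and "tvec" (3), from world to camera coordinates, as OpenCV has them; the wrist camera has in their place "hand_eye" (4x4, takes a point from camera to tool coordinates, whose origin is the TCP and whose axes are the flange's). Camera axes: x right, y down, z forward; pixel columns grow to the right and rows downward; lengths in mm; the calibration is good to about 2 mm. A picture is of the moment at which its call begins: read the wrist's pose just before it. camera_params takes no time and is no camera call.
- r.sign_off(): hands the job in; it is judged then, once.
The state is a dict: "clock": time; "qpos": joint angles; "qvel": joint speeds; "joint_efforts": joint torques, N m; "eef_pos": TCP position; "tcp_rot": TCP orientation; "contact_force": force on the tool from outside, world axes, zero at the start; "wrist_torque": the same for the moment, N m; "opening": opening from 0.0 (shut) to 1.0 (fully open); "grasp_force": force on a finger pad.
Only numpy, scipy, OpenCV 4.12 (cv2) and the standard library are available. Lean on these libraries where they do the work, as an engineer would, in place of code of your own. Each camera call takes 0.05 s, during which the arm holds its last target. There are 200 camera calls.

## Working session

There is one attempt and no reset: what is moved stays moved. The work goes in short steps, Python scripts to look and compute and a shell command to move; the robot and the scene stay as the last step left them, time stands still between calls to the robot, and variables do not carry over. Pictures are saved under pics/ and viewed, at most 14 in all, crops included, and the job is handed in when it is done.

```bash
mkdir -p pics; ls
python3 - <<'E'
from rig import r
import cv2
for n in("scene","top"):
    im=r.grab_frame(n)[:,:,::-1]; cv2.imwrite(f"pics/{n}0.png",im); cv2.imwrite(f"pics/{n}0b.png",cv2.resize(im,(800,600),interpolation=cv2.INTER_CUBIC))
    print(n,r.camera_params(n))
print(r.camera_params("wrist"));print(r.sense())
E
```

```text
pics
scene {'fx': 413.7472043205597, 'fy': 413.7472043205597, 'cx': 253.76340850736585, 'cy': 196.42204536467392, 'rvec': array([ 0.94101416, -2.43706611,  1.09058517]), 'tvec': array([ 346.2941514 ,  267.28137673, 1103.34105519])}
top {'fx': 395.90556812078086, 'fy': 395.90556812078086, 'cx': 257.3924134435024, 'cy': 193.37908179904593, 'rvec': array([ 1.96559211, -2.26069557,  0.24271659]), 'tvec': array([ 55.79391762, 493.44735276, 942.46702958])}
{'fx': 273.38732334318615, 'fy': 273.38732334318615, 'cx': 254.08926456706047, 'cy': 190.93013127796422, 'hand_eye': array([[ 1.40246755e-04, -9.45769404e-01, -3.24838753e-01,
         8.38945762e+01],
       [ 9.99999566e-01,  4.31877583e-04, -8.25670916e-04,
        -4.40643876e-02],
       [ 9.21184865e-04, -3.24838496e-01,  9.45769054e-01,
        -1.16168868e+02],
       [ 0.00000000e+00,  0.00000000e+00,  0.00000000e+00,
         1.00000000e+00]])}
{'clock': 0.1, 'qpos': array([-1.20040445e+00,  3.53569746e-01,  1.63407691e+00, -3.94597631e-05,
        1.15519100e+00, -2.40862256e-03]), 'qvel': array([-0.00140823, -0.0007463 , -0.00132813,  0.00068785, -0.00285144,
        0.00026465]), 'joint_efforts': array([ 9.03835898e-04, -6.06354547e+01, -3.42819464e+01,  9.12028008e-05,
        3.98654229e-03,  1.94205126e-05]), 'eef_pos': array([ 227.47907813, -581.69991764,  255.63510611]), 'tcp_rot': array([-3.14034757e+00,  3.30819321e-05,  3.72816479e-01]), 'contact_force': array([ 1.81925244, -0.01338211, -0.05771655]), 'wrist_torque': array([ 0.02301284, -0.00756467,  0.00869991]), 'grasp_force': 0.0, 'opening': 1.0024077918920606}
```

View pics/top0b.png

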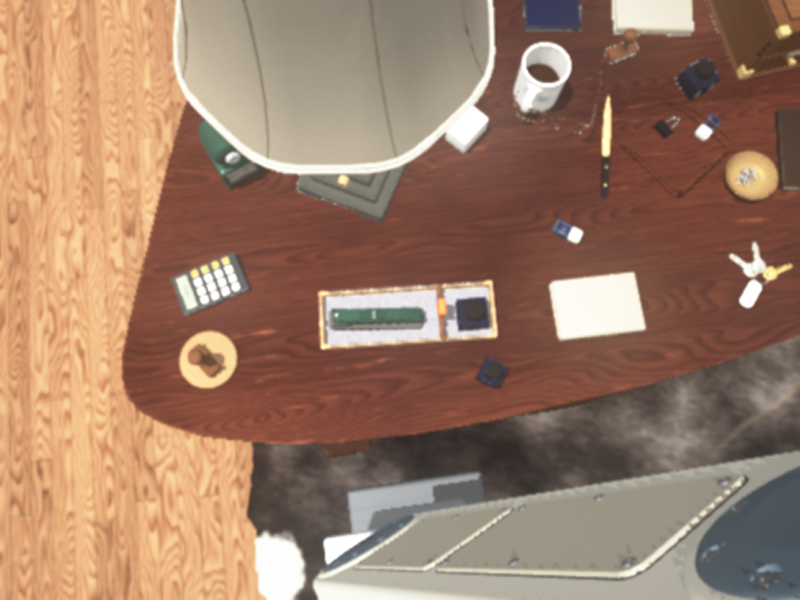

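View pics/scene0b.png

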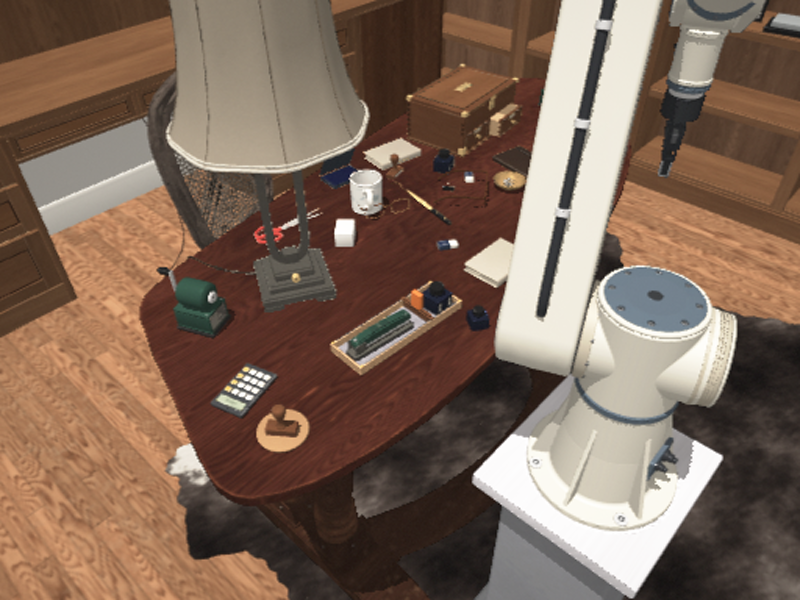

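The top view shows the tray with corners at about (319,292), (494,282), (497,338) and (321,349). The tab is at (441,305), the stapler at (377,317), the bottle at (473,312), the coaster at (208,360), and the small decoy bottle at (492,373). I'll enlarge it to measure.

```bash
cat > h.py <<'E'
import numpy as np, cv2
from scipy.spatial.transform import Rotation as R
from rig import r
def cam(n,st=None):
    p=r.camera_params(n); K=np.array([[p['fx'],0,p['cx']],[0,p['fy'],p['cy']],[0,0,1]])
    if n!='wrist':
        A=R.from_rotvec(p['rvec']).as_matrix(); return K,A.T,-A.T@p['tvec']
    T=p['hand_eye']; A=R.from_euler('xyz',st['tcp_rot']).as_matrix()
    return K,A@T[:3,:3],A@T[:3,3]+st['eef_pos']
def bp(c,uv,z):
    K,A,o=c; d=A@np.linalg.inv(K)@[uv[0],uv[1],1]
    return (o+d*(z-o[2])/d[2])
def proj(c,P):
    K,A,o=c; q=K@(A.T@(np.asarray(P,float)-o)); return q[:2]/q[2]
E
python3 - <<'E'
from h import *
for n,(x0,y0,x1,y1) in dict(top=(100,150,430,260),scene=(130,170,330,300)).items():
    im=cv2.imread(f"pics/{n}0.png")[y0:y1,x0:x1]; s=800/(x1-x0) 
    s=min(s,600/(y1-y0))
    cv2.imwrite(f"pics/{n}0c.png",cv2.resize(im,None,fx=s,fy=s,interpolation=cv2.INTER_CUBIC)); print(n,s)
E
```

```text
top 2.4242424242424243
scene 4.0
```

View pics/top0c.png

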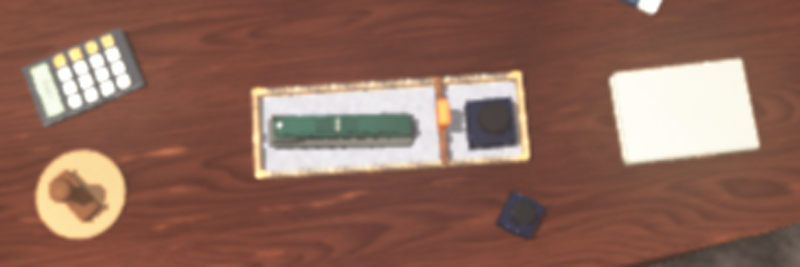

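Run:
```python
from h import *
c=cam('top'); s=800/330
print('cam',c[2].round())
for n,u,v,z in [('trayTL',252,89,22),('TR',522,72,22),('BR',528,159,22),('BL',258,178,22),('bottlecap',492,116,57),('tab',443,112,68),('divtopback',437,79,32),('divfront',442,163,32),('stapL',272,128,43),('stapR',413,127,43),('coastL',36,195,5),('coastR',126,194,5),('coastT',80,149,5),('coastB',80,240,5),('stamptop',62,187,66),('stbase a',74,170,17),('b',107,193,17),('c',94,222,17),('d',62,205,17),('decoy',522,213,30),('bookBL',627,163,20),('bookTL',612,72,20),('calcBR',145,87,12),('calcBL',48,124,12)]:
    print(n,bp(c,(100+u/s,150+v/s),z).round(1)[:2])
```

```text
cam [ 290.   19. 1025.]
trayTL [539.6 120.8]
TR [ 518.  -169.2]
BR [ 423.8 -159.4]
BL [443.3 125.2]
bottlecap [ 468.3 -124.1]
tab [477.3 -73.8]
divtopback [520.7 -76.4]
divfront [430.8 -67.9]
stapL [490.1 102.7]
stapR [470.8 -42.8]
coastL [460.6 362.9]
coastR [448.3 268.1]
coastT [503.6 312.9]
coastB [406.6 320.1]
stamptop [454.8 316. ]
stbase a [479.5 317.4]
b [450.3 284.8]
c [421.8 300.7]
d [444.3 332.5]
decoy [ 367.9 -142.2]
bookBL [ 405.3 -262.8]
bookTL [ 505.  -265.9]
calcBR [560.4 236.2]
calcBL [534.1 342.9]
```

The tray centre comes out near (481,-21) with its yaw about -0.072. The divider is at about -0.053, the bottle near (468,-124), and the coaster near (455,316). Next I'll move over the bottle and look from close by.

```bash
cat >> h.py <<'E'
def go(x,y,z,yaw=None):
    "tool-axis shift (m) from the present pose to a world TCP target, and rz to a yaw"
    s=r.sense(); A=R.from_euler('xyz',s['tcp_rot']).as_matrix()
    d=A.T@(np.array([x,y,z])-s['eef_pos'])/1000
    t='' if yaw is None else f" rz {-(yaw-s['tcp_rot'][2]):.3f}"
    print('shift',d.round(4),t)
def snap(name):
    s=r.sense(); im=r.grab_frame('wrist')[:,:,::-1]
    cv2.imwrite(f"pics/{name}.png",cv2.resize(im,(800,600),interpolation=cv2.INTER_CUBIC))
    print(s['eef_pos'].round(1),s['tcp_rot'].round(3)); np.save(f"pics/{name}.npy",np.r_[s['eef_pos'],s['tcp_rot']])
def wcam(name):
    a=np.load(f"pics/{name}.npy"); return cam('wrist',dict(eef_pos=a[:3],tcp_rot=a[3:]))
E
M='[[0,0,0],[0.0325,-0.0282,0],1]'
python3 -m jog '[[[0,0,0],[0.0325,-0.0282,0],1],[[0,0,0],[0.0325,-0.0282,0],1],[[0,0,0],[0.0325,-0.0282,0],1],[[0,0,0],[0.0325,-0.0282,0],1],[[0,0,0],[0.0325,-0.0282,0],1],[[0,0,0],[0.0325,-0.0282,0],1],[[0,0,0],[0.0325,-0.0282,0],1],[[0,0,0],[0.0325,-0.0282,0],1],[[0,0,0],[0.0325,-0.0282,0],1],[[0,0,0],[0.0325,-0.0282,0],1],[[0,0,0],[0.0325,-0.0282,0],1],[[0,0,0],[0.0325,-0.0282,0],1]]'
python3 -m jog '[[[0,0,-0.14],[0,0,0],1],[[0,0,-0.14],[0,0,0],1],[[0,0,-0.14],[0,0,0],1],[[0,0,-0.14],[0,0,0],1],[[0,0,-0.14],[0,0,0],1],[[0,0,-0.14],[0,0,0],1],[[0,0,-0.14],[0,0,0],1],[[0,0,-0.14],[0,0,0],1],[[0,0,0],[0,0,0],1],[[0,0,0],[0,0,0],1]]'
python3 -c "
from h import *
snap('w1')"
```

```text
clock: 1.3
eef_pos: [467.9, -123.1, 256.2]
tcp_rot: [-3.142, 0.0, 0.373]
contact_force: [0.0, -0.5, 0.2]
opening: 0.998
grasp_force: 0.0
clock: 2.3
eef_pos: [467.5, -124.8, 256.1]
tcp_rot: [-3.141, -0.0, 1.489]
contact_force: [0.3, 0.1, 0.0]
opening: 1.003
grasp_force: 0.0
[ 467.5 -124.8  256.1] [-3.141 -0.     1.489]
```

View pics/w1.png

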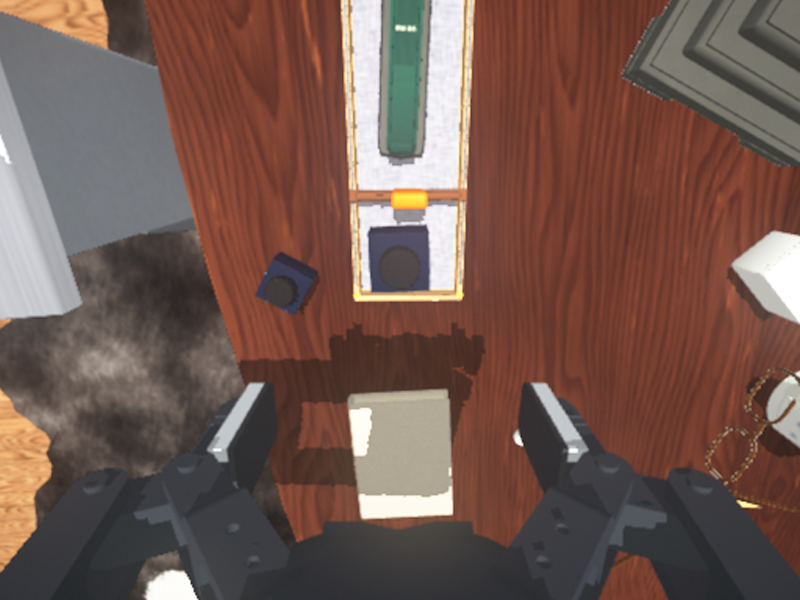

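The bottle's cap is at (400,267) and its body is nearly square to the tray. The divider sits at row 192, the tab is at (409,199), and the stapler's axis is near column 404.

Run:
```python
from h import *
c=wcam('w1'); s=800/512
for n,u,v,z in [('cap',400,267,62),('bl',371,290,41),('br',429,290,41),('tl',370,238,41),('tr',428,235,41),('rimBLo',354,299,22),('rimBRo',462,299,22),('rimLup',342,0,22),('rimRup',474,0,22),('divL',352,191,32),('divR',466,190,32),('tab',409,197,68),('arm end L',388,154,46),('arm end R',420,154,46),('arm top L',389,0,46),('arm top R',427,0,46),('bookL',350,398,20),('decoycap',281,291,36)]:
    print(n,bp(c,(u/s,v/s),z).round(1)[:2])
```

```text
cap [ 469.8 -122.6]
bl [ 444.3 -145.4]
br [ 491.4 -149.2]
tl [ 447.9 -102.8]
tr [ 493.2 -104.2]
rimBLo [ 427.1 -158.3]
rimBRo [ 520.4 -165.9]
rimLup [444.   62.3]
rimRup [536.   54.7]
divL [437.  -66.8]
divR [525.1 -73.3]
tab [480.1 -71.4]
arm end L [467.6 -42. ]
arm end R [490.6 -43.9]
arm top L [476.6  52.7]
arm top R [501.3  50.6]
bookL [ 411.7 -257.2]
decoycap [ 369.5 -141.7]
```

```bash
python3 -m jog '[[[0,0,-0.008],[0.001,0.002,0],0.45],[[0,0,0],[0,0,0.04],0.45],[[0,0,0],[0,0,0.04],0.45],[[0,0,0],[0,0,0.04],0.45],[[0,0,0],[0,0,0.04],0.45],[[0,0,0],[0,0,0.02],0.45],[[0,0,0],[0,0,0.012],0.45],[[0,0,0],[0,0,0.01],0.45],[[0,0,0],[0,0,0],0.45],[[0,0,0],[0,0,0],0.45]]' 35
python3 -c "
from h import *
snap('w2')"
```

```text
clock: 3.35
eef_pos: [470.3, -124.2, 55.0]
tcp_rot: [3.141, 0.0, 1.501]
contact_force: [0.2, -0.3, 0.8]
opening: 0.724
grasp_force: 0.0
[ 470.3 -124.2   55. ] [3.141 0.    1.501]
```

View pics/w2.png

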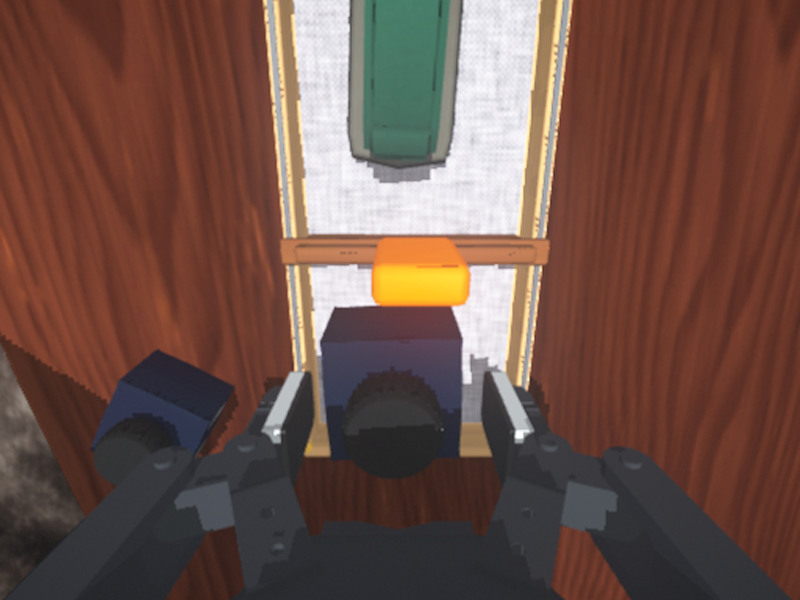

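The fingers straddle the bottle's body (columns 325–460) evenly and stand clear of the walls. I'll go down 4 mm and grip.

```bash
python3 -m jog '[[[0,0,0],[0,0,0.004],0.45],[[0,0,0],[0,0,0],-1],[[0,0,0],[0,0,0],-1],[[0,0,0],[0,0,0],-1],[[0,0,0],[0,0,0],-1],[[0,0,0],[0,0,0],-1],[[0,0,0],[0,0,0],-1],[[0,0,0],[0,0,-0.01],-1],[[0,0,0],[0,0,-0.03],-1],[[0,0,0],[0,0,-0.03],-1],[[0,0,0],[0,0,0],-1]]' 35
python3 -c "
from h import *
snap('w3'); go(400,195,120,1.501)"
```

```text
clock: 4.5
eef_pos: [471.9, -124.6, 123.9]
tcp_rot: [3.136, 0.001, 1.501]
contact_force: [0.4, -0.1, -1.5]
opening: 0.561
grasp_force: 36.9
[ 471.9 -124.6  123.9] [3.136e+00 1.000e-03 1.501e+00]
shift [ 0.3136 -0.0931  0.0017]  rz -0.000
```

View pics/w3.png

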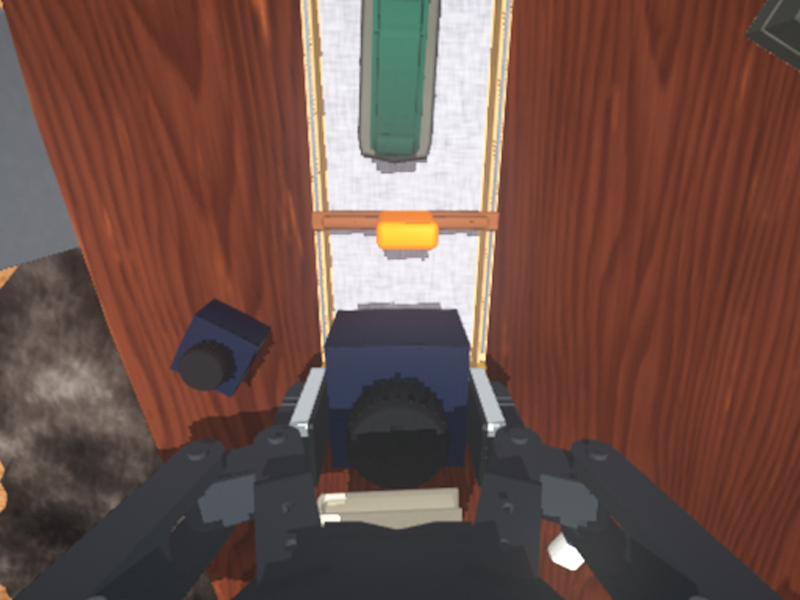

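The bottle is held level. I'll carry it to free table at (400,195).

```bash
python3 -m jog '[[[0,0,0],[0.02,-0.006,0],-1],[[0,0,0],[0.0348,-0.0104,0],-1],[[0,0,0],[0.0348,-0.0104,0],-1],[[0,0,0],[0.0348,-0.0104,0],-1],[[0,0,0],[0.0348,-0.0104,0],-1],[[0,0,0],[0.0348,-0.0104,0],-1],[[0,0,0],[0.0348,-0.0104,0],-1],[[0,0,0],[0.0348,-0.0104,0],-1],[[0,0,0],[0.0348,-0.0104,0],-1],[[0,0,0],[0.015,-0.0045,0],-1],[[0,0,0],[0,0,0],-1]]'
python3 -m jog '[[[0,0,0],[0,0,0.03],-1],[[0,0,0],[0,0,0.03],-1],[[0,0,0],[0,0,0.01],-1],[[0,0,0],[0,0,0.005],-1],[[0,0,0],[0,0,0],-1]]'
```

```text
clock: 5.65
eef_pos: [397.2, 196.6, 119.5]
tcp_rot: [-3.14, 0.0, 1.504]
contact_force: [0.3, -0.5, -1.8]
opening: 0.558
grasp_force: 36.9
clock: 6.15
eef_pos: [397.7, 194.4, 45.3]
tcp_rot: [-3.14, 0.001, 1.5]
contact_force: [0.3, -0.8, -2.0]
opening: 0.56
grasp_force: 38.4
```

```bash
python3 -m jog '[[[0,0,0],[0,0,0.0015],-1],[[0,0,0],[0,0,0],-1]]'; python3 -m jog '[[[0,0,0],[0,0,0.0015],-1],[[0,0,0],[0,0,0],-1]]'
```

```text
clock: 6.35
eef_pos: [398.6, 194.8, 44.6]
tcp_rot: [3.141, -0.0, 1.5]
contact_force: [-1.5, -3.0, 7.2]
opening: 0.556
grasp_force: 39.4
clock: 6.55
eef_pos: [398.6, 194.8, 44.5]
tcp_rot: [3.141, -0.0, 1.5]
contact_force: [-7.0, -5.7, 37.1]
opening: 0.561
grasp_force: 42.8
```

Contact came at TCP z 44.7, so that is the height offset of the bottle's base. I'll release it and look at the stapler.

```bash
python3 -m jog '[[[0,0,0],[0,0,-0.002],-1],[[0,0,0],[0,0,0],0.4],[[0,0,0],[0,0,0],0.45],[[0,0,0],[0,0,0],0.45],[[0,0,0],[0,0,-0.03],0.45],[[0,0,0],[0,0,-0.04],0.45],[[0,0,0],[0,0,-0.04],0.45],[[0,0,0],[-0.045,0.02,-0.02],0.45],[[0,0,0],[-0.045,0.02,0],0.45],[[0,0,0],[-0.045,0.02,0],0.45],[[0,0,0],[-0.02,0.03,0],0.45],[[0,0,0],[0,0,0],0.45]]'
python3 -c "
from h import *
snap('w4')"
```

```text
clock: 7.75
eef_pos: [479.2, 34.4, 173.5]
tcp_rot: [3.139, 0.0, 1.498]
contact_force: [0.6, 0.6, 0.5]
opening: 0.724
grasp_force: 0.0
[479.2  34.4 173.5] [3.139 0.    1.498]
```

View pics/w4.png

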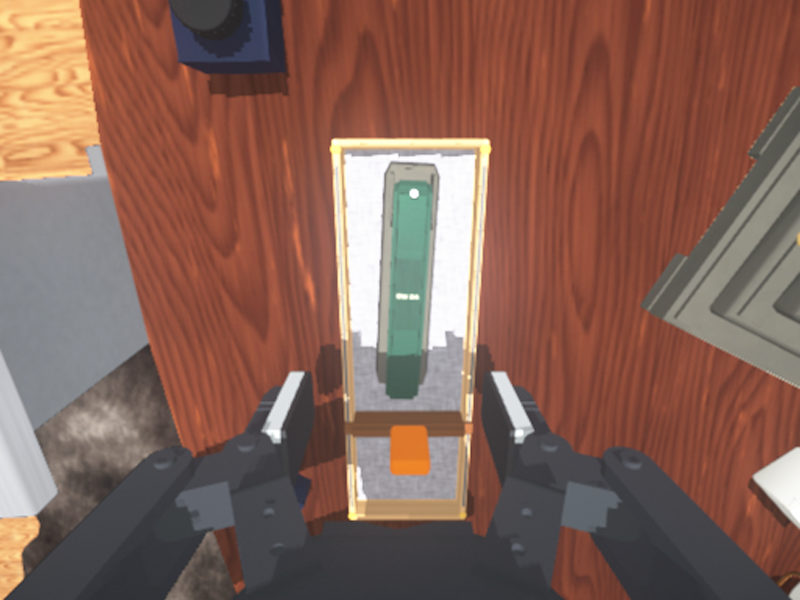

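The bottle is standing. The stapler's base runs from row 166 to about 382; its arm edges are (394,190) and (432,190) at the far end, and (387,390) and (420,390) at the near end. The tray's far corners are (332,142) and (490,142).

Run:
```python
from h import *
c=wcam('w4'); s=800/512
for n,u,v,z in [('armFL',394,190,46),('armFR',432,190,46),('armNL',387,390,46),('armNR',420,390,46),('baseF',411,166,22),('baseFL',386,175,20),('baseFR',438,175,20),('baseNL',377,378,20),('trayFL',332,142,22),('trayFR',490,142,22),('trayNL',348,518,22),('trayNR',467,518,22),('armNend',403,397,48),('armNendlow',403,397,35),('mark',407,297,48)]:
    print(n,bp(c,(u/s,v/s),z).round(1)[:2])
```

```text
armFL [482.7  98.2]
armFR [503.7  96.6]
armNL [468.6 -27.7]
armNR [490.  -29.2]
baseF [493.6 109.4]
baseFL [478.2 105.3]
baseFR [509.7 102.9]
baseNL [460.5 -32.9]
trayFL [448.1 126.3]
trayFR [540.8 119.5]
trayNL [ 426.2 -156.5]
trayNR [ 521.6 -163.7]
armNend [478.7 -32.4]
armNendlow [478.3 -40.5]
mark [485.7  35.8]
```

```bash
python3 -m jog '[[[0,0,0.037],[0,0,0],0.1],[[0,0,0],[0.001,0.007,0],0.1],[[0,0,0],[0,0,0.04],0.1],[[0,0,0],[0,0,0.04],0.1],[[0,0,0],[0,0,0.025],0.1],[[0,0,0],[0,0,0.0145],0.1],[[0,0,0],[0,0,0],0.1],[[0,0,0],[0,0,0],0.1]]'
python3 -m jog '[[[0,0,0],[0,0,0],-1],[[0,0,0],[0,0,0],-1],[[0,0,0],[0,0,0],-1],[[0,0,0],[0,0,0],-1],[[0,0,0],[0,0,0],-1],[[0,0,0],[0,0,0],-1]]' 60
python3 -m jog '[[[0,0,0],[0,0,-0.01],-1],[[0,0,0],[0,0,-0.03],-1],[[0,0,0],[0,0,-0.03],-1],[[0,0,0],[0,0,0],-1],[[0,0,0],[0,0,0],-1]]'
python3 -c "
from h import *
snap('w5');go(375,45,124,1.497)"
```

```text
clock: 8.6
eef_pos: [483.1, 37.8, 53.7]
tcp_rot: [-3.141, 0.0, 1.465]
contact_force: [-0.0, 0.2, 0.3]
opening: 0.549
grasp_force: 0.0
clock: 9.2
eef_pos: [484.2, 37.5, 55.0]
tcp_rot: [3.139, -0.001, 1.464]
contact_force: [1.1, 1.5, 5.2]
opening: 0.241
grasp_force: 59.6
clock: 9.7
eef_pos: [483.5, 37.2, 124.6]
tcp_rot: [3.139, -0.0, 1.464]
contact_force: [-0.3, -0.7, -2.2]
opening: 0.236
grasp_force: 59.4
[483.5  37.2 124.6] [ 3.139 -0.     1.464]
shift [-0.0038 -0.108  -0.0004]  rz -0.033
```

View pics/w5.png

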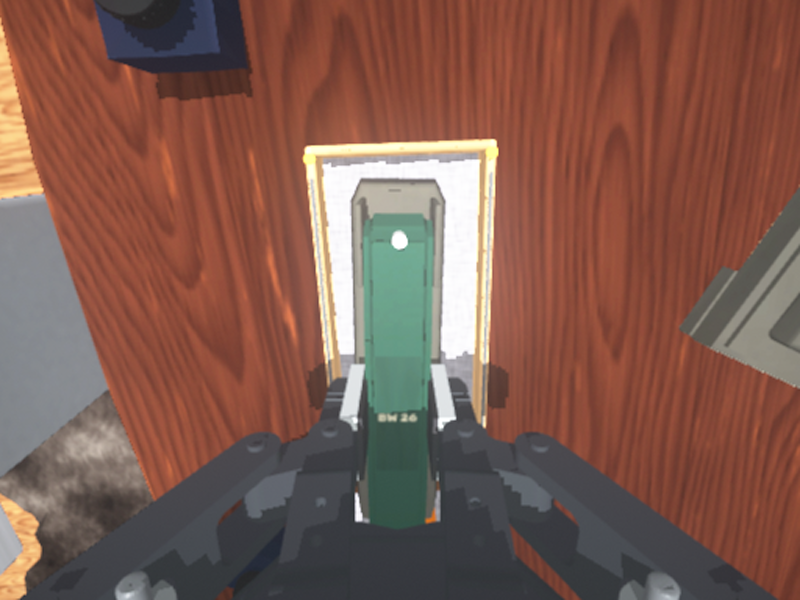

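```bash
python3 - <<'E'
from h import *
c=wcam('w5'); s=800/512
for u,v in [(30,180),(105,390),(155,505)]: print(bp(c,(u/s,v/s),0).round(1)[:2])
print('far end of stapler, z 90', bp(c,(398/s,180/s),90).round(1))
E
python3 -m jog '[[[0,0,-0.033],[0,0,0],-1],[[0,0,0],[0,-0.035,0],-1],[[0,0,0],[0,-0.04,0],-1],[[0,0,0],[0,-0.026,0],-1],[[0,0,0],[0,0,0.03],-1],[[0,0,0],[0,0,0.03],-1],[[0,0,0],[0,0,0.01],-1],[[0,0,0],[0,0,0],-1],[[0,0,0],[0,0,0.002],-1],[[0,0,0],[0,0,0],-1]]'
```

```text
[292.7 127.6]
[290.8  -3.2]
[295.7 -97.8]
far end of stapler, z 90 [492.  111.5  90. ]
clock: 10.75
eef_pos: [383.0, 44.7, 52.1]
tcp_rot: [3.141, -0.0, 1.497]
contact_force: [0.8, -0.5, -2.2]
opening: 0.244
grasp_force: 59.5
```

```bash
python3 -m jog '[[[0,0,0],[0,0,0.0015],-1],[[0,0,0],[0,0,0],-1]]'; python3 -m jog '[[[0,0,0],[0,0,0.001],-1],[[0,0,0],[0,0,0],-1]]'
```

```text
clock: 10.95
eef_pos: [382.8, 44.7, 50.6]
tcp_rot: [3.141, -0.0, 1.497]
contact_force: [0.6, -0.7, -3.3]
opening: 0.241
grasp_force: 59.5
clock: 11.15
eef_pos: [382.7, 44.7, 49.9]
tcp_rot: [3.141, -0.0, 1.497]
contact_force: [-2.9, -0.6, 14.0]
opening: 0.241
grasp_force: 61.6
```

The stapler is down on the table with a height offset of 50. Next I'll release it, go to the tab, grip it across and slide it.

```bash
python3 -m jog '[[[0,0,0],[0,0,0],0.1],[[0,0,0],[0,0,0],0.1],[[0,0,0],[0,0,0],0.1],[[0,0,0],[0,0,-0.03],0.1],[[0,0,0],[0,0,-0.04],0.1],[[0,0,0],[0,0,-0.03],0.1],[[0,0,0],[-0.035,0.035,0],0.1],[[0,0,0],[-0.035,0.035,0],0.1],[[0,0,0],[-0.037,0.0355,0],0.1],[[0,0,0],[0,0,0],0.1],[[0,0,0],[0,0,0],0.1]]'
python3 -c "
from h import *
snap('w6')"
```

```text
clock: 12.25
eef_pos: [478.8, -69.6, 148.7]
tcp_rot: [-3.141, -0.0, 1.495]
contact_force: [0.0, 0.5, -0.2]
opening: 0.554
grasp_force: 0.0
[478.8 -69.6 148.7] [-3.141 -0.     1.495]
```

View pics/w6.png

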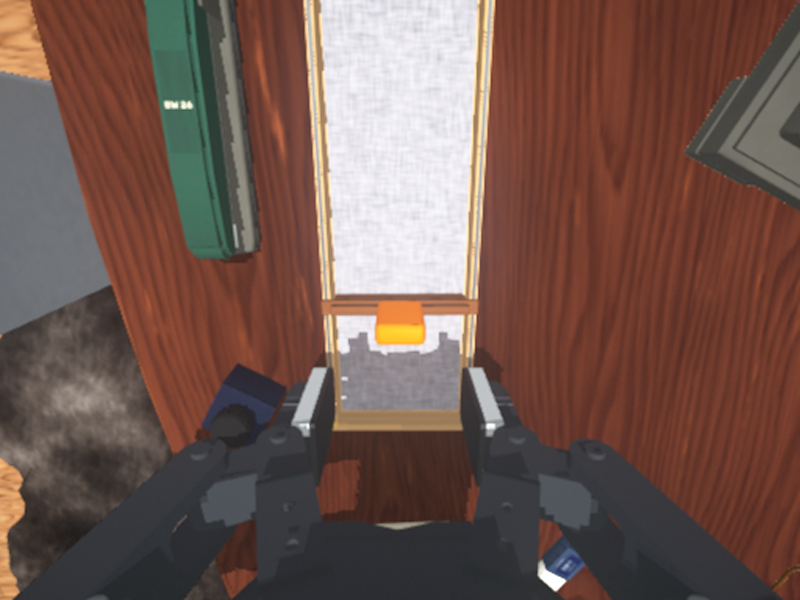

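The stapler lies on the table and the tab's top face is centred at (401,331).

Run:
```python
from h import *
c=wcam('w6'); s=800/512
p=bp(c,(401/s,331/s),68);print(p.round(1), bp(c,(377/s,331/s),68).round(1),bp(c,(424/s,331/s),68).round(1)); go(p[0],p[1],65,1.497)
```

```text
[480.8 -70.6  68. ] [468.8 -69.7  68. ] [492.3 -71.4  68. ]
shift [-0.0016  0.0031  0.0836]  rz -0.001
```

```bash
python3 -m jog '[[[0,0,0],[-0.001,0.002,0.03],0.1],[[0,0,0],[0,0,0.03],0.1],[[0,0,0],[0,0,0.0235],0.1],[[0,0,0],[0,0,0],-1],[[0,0,0],[0,0,0],-1],[[0,0,0],[0,0,0],-1],[[0,0,0],[0,0,0],-1],[[0,0,0],[0,0,0],-1]]' 25
python3 -m jog '[[[0,0,0],[0.008,0,0],-1],[[0,0,0],[0.015,0,0],-1],[[0,0,0],[0.015,0,0],-1],[[0,0,0],[0.015,0,0],-1],[[0,0,0],[0.015,0,0],-1],[[0,0,0],[0.015,0,0],-1],[[0,0,0],[0.012,0,0],-1],[[0,0,0],[0,0,0],-1],[[0,0,0],[0,0,0],-1]]'
```

```text
clock: 13.1
eef_pos: [480.1, -69.2, 65.2]
tcp_rot: [-3.141, -0.0, 1.497]
contact_force: [5.5, 1.0, -30.0]
opening: 0.295
grasp_force: 28.5
clock: 14.0
eef_pos: [487.0, 25.6, 65.3]
tcp_rot: [-3.141, -0.0, 1.498]
contact_force: [5.8, 1.5, -28.7]
opening: 0.298
grasp_force: 28.6
```

```bash
python3 -m jog '[[[0,0,0],[0,0,0],0.1],[[0,0,0],[0,0,0],0.1],[[0,0,0],[0,0,0],0.1],[[0,0,0],[0,0,-0.04],0.1],[[0,0,0],[0,0,-0.045],0.1],[[0,0,0],[0.004,-0.035,0],0.1],[[0,0,0],[0.004,-0.035,0],0.1],[[0,0,0],[0.0034,-0.0354,0],0.1],[[0,0,0],[0,0,0],0.1],[[0,0,0],[0,0,0],0.1]]' 60
python3 -c "
from h import *
snap('w7');go(382.7,44.7,51,1.497)"
```

```text
clock: 15.0
eef_pos: [383.8, 44.0, 151.4]
tcp_rot: [3.14, -0.0, 1.497]
contact_force: [0.4, -0.8, 1.1]
opening: 0.554
grasp_force: 0.0
[383.8  44.  151.4] [ 3.14  -0.     1.497]
shift [ 0.0005 -0.0023  0.1004]  rz -0.000
```

View pics/w7.png

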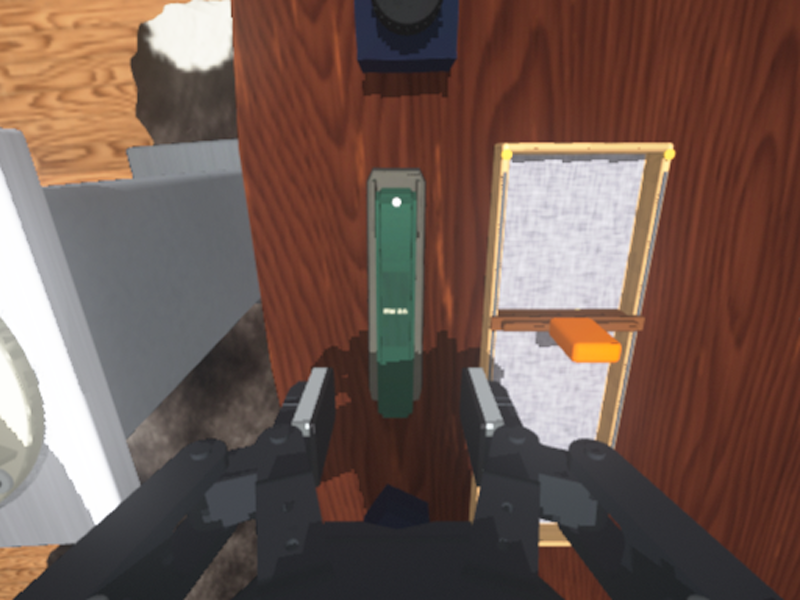

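The divider plate now crosses at about (495–643, 322). I'll check where it is.

```bash
python3 - <<'E'
from h import *
c=wcam('w7'); s=800/512
f=lambda u,v,z: bp(c,(u/s,v/s),z)[:2].round(1)
a=f(500,147,22);b=f(673,147,22);n=f(472,543,22);m=f(570,543,22);d1=f(491,323,32);d2=f(643,322,32)
t=0.0735; X=np.array([np.cos(t),-np.sin(t)]);Y=np.array([np.sin(t),np.cos(t)])
print(a,b,n,m,d1,d2); 
far=((a+b)/2)@Y; near=((n+m)/2)@Y; D=((d1+d2)/2)@Y
print('tray len',far-near,'div y',D-(far+near)/2, D-(far-145),'centre', (a+b+n+m)/4)
print('stapler far end',f(396,172,22),f(396,192,43),'mid arm near',f(396,415,46))
E
python3 -m jog '[[[0,0,0],[0.0007,-0.001,0.03],0.1],[[0,0,0],[0,0,0.04],0.1],[[0,0,0],[0,0,0.03],0.1],[[0,0,0],[0,0,0],0.1],[[0,0,0],[0,0,0],-1],[[0,0,0],[0,0,0],-1],[[0,0,0],[0,0,0],-1],[[0,0,0],[0,0,0],-1],[[0,0,0],[0,0,0],-1],[[0,0,0],[0,0,0],-1]]' 60
python3 -m jog '[[[0,0,0],[0,0,-0.02],-1],[[0,0,0],[0,0,-0.04],-1],[[0,0,0],[0,0,-0.03],-1],[[0,0,0],[0,0,0],-1],[[0,0,0],[0,0,0],-1]]'
python3 -c "
from h import *
go(480.7,-63.5,141,1.497)"
```

```text
[446.1 126.1] [539.7 119.3] [ 426.3 -155.1] [ 500.1 -160.5] [438.9  27.6] [529.   21.7]
tray len 281.92366052487375 div y 42.51932348932908 46.557493226892205 centre [478.05 -17.55]
stapler far end [388.9 117.3] [388.3 108.4] mid arm near [378.6 -22.3]
clock: 16.05
eef_pos: [383.9, 44.8, 51.8]
tcp_rot: [3.139, -0.0, 1.497]
contact_force: [-1.6, -0.8, 9.9]
opening: 0.235
grasp_force: 60.4
clock: 16.55
eef_pos: [383.0, 44.8, 141.2]
tcp_rot: [3.139, -0.0, 1.497]
contact_force: [0.9, 0.3, -2.8]
opening: 0.237
grasp_force: 59.8
shift [-0.1008  0.1054  0.0004]  rz -0.000
```

```bash
python3 -m jog '[[[0,0,0],[-0.03,0.03,0],-1],[[0,0,0],[-0.035,0.035,0],-1],[[0,0,0],[-0.0355,0.038,0],-1],[[0,0,0],[0,0,0],-1],[[0,0,0],[0,0,0.03],-1],[[0,0,0],[0,0,0.02],-1],[[0,0,0],[0,0,0],-1],[[0,0,0],[0,0,0],-1]]'
python3 -c "
from h import *
snap('w8');go(480.7,-63.5,57,1.497)"
```

```text
clock: 17.35
eef_pos: [475.5, -61.4, 89.7]
tcp_rot: [-3.139, -0.0, 1.497]
contact_force: [-0.8, 0.1, -1.9]
opening: 0.242
grasp_force: 59.9
[475.5 -61.4  89.7] [-3.139 -0.     1.497]
shift [-0.0017  0.0045  0.0335]  rz 0.000
```

View pics/w8.png

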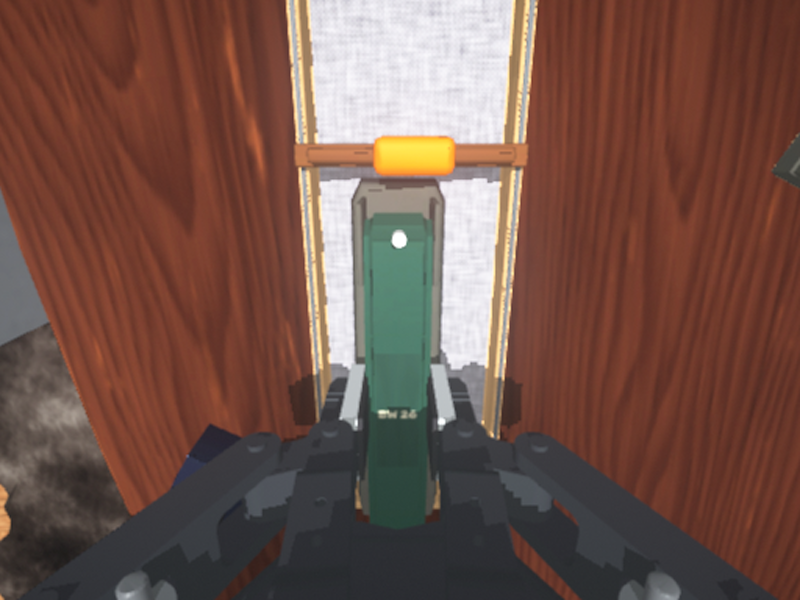

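The stapler hangs level over the right part, clear of the divider. I'll shift it 4 mm across and lower it.

```bash
python3 -m jog '[[[0,0,0],[-0.0015,0.0045,0],-1],[[0,0,0],[0,0,0],-1],[[0,0,0],[0,0,0.02],-1],[[0,0,0],[0,0,0.011],-1],[[0,0,0],[0,0,0],-1],[[0,0,0],[0,0,0],-1]]';python3 -m jog '[[[0,0,0],[0,0,0.0015],-1],[[0,0,0],[0,0,0],-1]]'
```

```text
clock: 18.0
eef_pos: [480.9, -63.5, 59.7]
tcp_rot: [-3.141, -0.0, 1.497]
contact_force: [-0.5, 0.3, -2.2]
opening: 0.24
grasp_force: 59.9
clock: 18.2
eef_pos: [481.2, -63.5, 58.5]
tcp_rot: [3.141, 0.0, 1.497]
contact_force: [-0.0, -1.1, -2.4]
opening: 0.235
grasp_force: 59.9
```

```bash
python3 -m jog '[[[0,0,0],[0,0,0.0015],-1],[[0,0,0],[0,0,0],-1]]';python3 -m jog '[[[0,0,0],[0,0,0.001],-1],[[0,0,0],[0,0,0],-1]]';python3 -m jog '[[[0,0,0],[0,0,0.0005],-1],[[0,0,0],[0,0,0],-1]]'
```

```text
clock: 18.4
eef_pos: [481.3, -63.5, 56.9]
tcp_rot: [3.141, 0.0, 1.497]
contact_force: [-0.2, 0.4, -0.3]
opening: 0.239
grasp_force: 60.2
clock: 18.6
eef_pos: [481.3, -63.6, 56.8]
tcp_rot: [3.141, 0.0, 1.497]
contact_force: [-4.6, -0.4, 17.6]
opening: 0.236
grasp_force: 62.5
clock: 18.8
eef_pos: [481.3, -63.5, 56.8]
tcp_rot: [3.141, 0.0, 1.497]
contact_force: [-5.9, 1.3, 25.3]
opening: 0.235
grasp_force: 63.5
```

```bash
python3 -m jog '[[[0,0,0],[0,0,0],0.1],[[0,0,0],[0,0,0],0.1],[[0,0,0],[0,0,0],0.1],[[0,0,0],[0,0,-0.03],0.1],[[0,0,0],[0,0,-0.045],0.1],[[0,0,0],[0,0,-0.045],0.1],[[0,0,0],[0.045,-0.0065,0],0.1],[[0,0,0],[0.045,-0.0065,0],0.1],[[0,0,0],[0.045,-0.0065,0],0.1],[[0,0,0],[0.045,-0.0065,0],0.1]]'
python3 -m jog '[[[0,0,0],[0.04,-0.0065,0],0.1],[[0,0,0],[0.04,-0.0065,0],0.1],[[0,0,0],[0.03,-0.0065,0],0.1],[[0,0,0],[0.03,-0.0065,0],0.1],[[0,0,0],[0,0,0],0.1],[[0,0,0],[0,0,0],0.1]]'
python3 -c "
from h import *
snap('w9')
a=cv2.imread('pics/w9.png')
t=r.grab_frame('top')[:,:,::-1][150:260,100:430]; t=cv2.resize(t,(800,267),interpolation=cv2.INTER_CUBIC)
cv2.imwrite('pics/w9b.png',np.vstack([cv2.resize(a,(444,333)).copy() if 0 else np.pad(cv2.resize(a,(444,333)),((0,0),(0,356),(0,0))),t]))"
```

```text
clock: 19.8
eef_pos: [468.0, 119.5, 175.2]
tcp_rot: [3.141, -0.0, 1.496]
contact_force: [1.3, 0.4, 0.2]
opening: 0.551
grasp_force: 0.0
clock: 20.4
eef_pos: [452.4, 259.6, 174.7]
tcp_rot: [-3.141, 0.001, 1.499]
contact_force: [-0.2, -0.3, -0.3]
opening: 0.547
grasp_force: 0.0
[452.4 259.6 174.7] [-3.141e+00  1.000e-03  1.499e+00]
```

View pics/w9b.png

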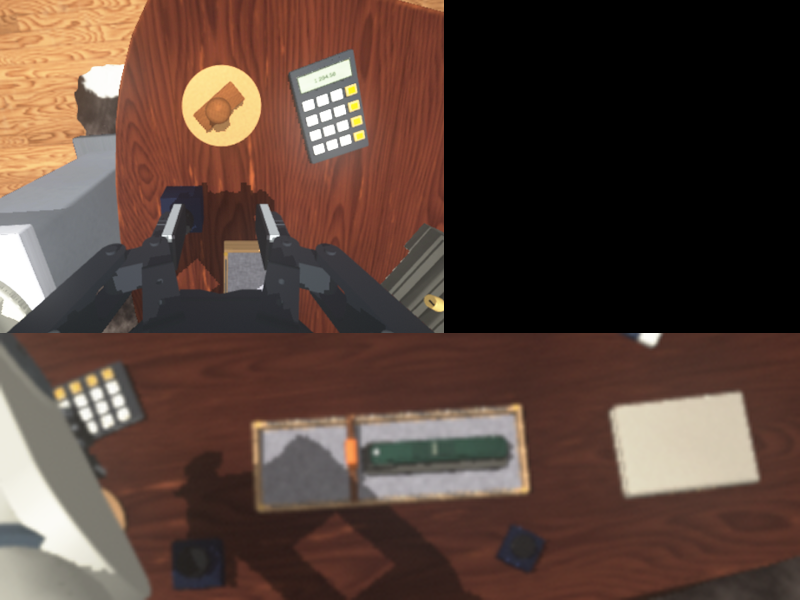

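View pics/w9.png

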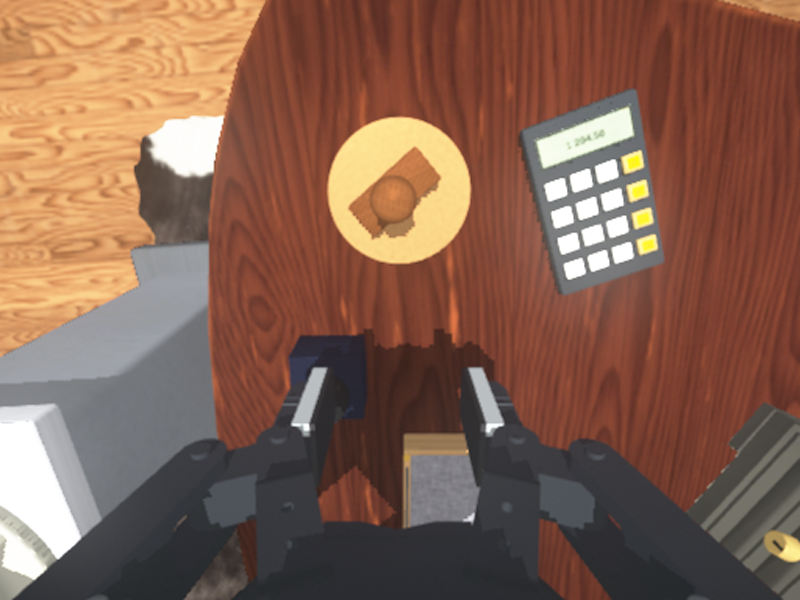

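The stapler lies flat in the right part. The stamp's handle top is at (392,200), its base corners are (418,147), (441,180), (375,238) and (349,207), and the coaster's centre is at (399,190).

Run:
```python
from h import *
c=wcam('w9'); s=800/512
f=lambda u,v,z: bp(c,(u/s,v/s),z)[:2].round(1)
print('handle',f(392,200,71),'coaster',f(399.5,190.5,5),'L/R/T/B',f(328,190,5),f(471,190,5),f(399,117,5),f(399,264,5))
q=[f(u,v,22) for u,v in[(418,147),(441,180),(375,238),(349,207)]];print(q,np.mean(q,0))
e=(q[0]+q[1]-q[2]-q[3])/2; print('long axis angle',np.arctan2(e[1],e[0]), np.linalg.norm(e))
h=f(392,200,71); go(h[0],h[1],150,1.499)
```

```text
handle [454.3 320.5] coaster [458.2 319.4] L/R/T/B [411.8 323.1] [504.6 316.4] [461.  363.5] [454.4 270.4]
[array([470.9, 345.1]), array([483.8, 325.2]), array([440.7, 292.7]), array([426.3, 313.2])] [455.425 319.05 ]
long axis angle 0.6333911591393515 54.40278025983598
shift [ 0.0619 -0.0028  0.0248]  rz -0.002
```

```bash
python3 -m jog '[[[0,0,0.144],[0,0,0],0.1],[[0,0,0.144],[0,0,0],0.1],[[0,0,0.144],[0,0,0],0.1],[[0,0,0.144],[0,0,0],0.1],[[0,0,0.144],[0,0,0],0.1],[[0,0,0.144],[0,0,0],0.1],[[0,0,0],[0.0187,-0.0235,0],0.1],[[0,0,0],[0.019,-0.0238,0],0.1],[[0,0,0],[0,0,0],0.1],[[0,0,0],[0,0,0],0.1]]' 25
python3 -c "
from h import *
go(454.8,320,62,0.633);snap('w10')"
```

```text
clock: 21.5
eef_pos: [455.2, 319.1, 174.9]
tcp_rot: [3.141, 0.001, 0.633]
contact_force: [-0.2, 0.2, 0.1]
opening: 0.553
grasp_force: 0.0
shift [ 0.0003 -0.001   0.1129]  rz -0.000
[455.2 319.1 174.9] [3.141e+00 1.000e-03 6.330e-01]
```

```bash
python3 -m jog '[[[0,0,0],[0,-0.0005,0.04],0.1],[[0,0,0],[0,0,0.04],0.1],[[0,0,0],[0,0,0.02],0.1],[[0,0,0],[0,0,0.0128],0.1],[[0,0,0],[0,0,0],0.1],[[0,0,0],[0,0,0],-1],[[0,0,0],[0,0,0],-1],[[0,0,0],[0,0,0],-1],[[0,0,0],[0,0,0],-1],[[0,0,0],[0,0,0],-1],[[0,0,0],[0,0,0],-1]]' 25
python3 -m jog '[[[0,0,0],[0,0,-0.02],-1],[[0,0,0],[0,0,-0.04],-1],[[0,0,0],[0,0,-0.04],-1],[[0,0,0],[0,0,0],-1],[[0,0,0],[0,0,0],-1]]'
python3 -c "
from h import *
print('target',np.array([484,-18.6])+94*np.array([.0735,.9973])); snap('w11'); go(490.9,75.1,160)"
```

```text
clock: 22.65
eef_pos: [455.7, 320.8, 63.6]
tcp_rot: [3.141, -0.002, 0.633]
contact_force: [0.6, -1.8, 7.4]
opening: 0.259
grasp_force: 24.9
clock: 23.15
eef_pos: [455.3, 320.7, 163.5]
tcp_rot: [3.142, -0.003, 0.633]
contact_force: [0.1, 0.2, -1.2]
opening: 0.259
grasp_force: 24.7
target [490.909   75.1462]
[455.3 320.7 163.5] [ 3.142e+00 -3.000e-03  6.330e-01]
shift [-0.1157  0.2191  0.0022]
```

The stamp is held at 22 mm opening. I'll carry it over the left part and turn it into line with the tray.

```bash
python3 -m jog '[[[0,0,0],[-0.0165,0.0313,0],-1],[[0,0,0],[-0.0165,0.0313,0],-1],[[0,0,0],[-0.0165,0.0313,0],-1],[[0,0,0],[-0.0165,0.0313,0],-1],[[0,0,0],[-0.0165,0.0313,0],-1],[[0,0,0],[-0.0165,0.0313,0],-1],[[0,0,0],[-0.0167,0.0313,0],-1],[[0,0,0],[0,0,0],-1]]'
python3 -m jog '[[[0,0,-0.144],[0,0,0],-1],[[0,0,-0.144],[0,0,0],-1],[[0,0,-0.144],[0,0,0],-1],[[0,0,-0.144],[0,0,0],-1],[[0,0,-0.144],[0,0,0],-1],[[0,0,-0.144],[0,0,0],-1],[[0,0,0],[0,0,0],-1],[[0,0,0],[0,0,0],-1]]'
python3 -c "
from h import *
snap('w12'); go(490.9,75.1,64,1.497)"
```

```text
clock: 24.0
eef_pos: [490.3, 71.9, 160.8]
tcp_rot: [-3.141, 0.003, 0.63]
contact_force: [-0.7, 0.6, -0.4]
opening: 0.254
grasp_force: 24.8
clock: 24.8
eef_pos: [490.5, 75.5, 161.4]
tcp_rot: [-3.14, 0.0, 1.493]
contact_force: [0.1, 0.2, -1.0]
opening: 0.259
grasp_force: 24.8
[490.5  75.5 161.4] [-3.14   0.     1.493]
shift [-0.0003  0.0004  0.0976]  rz -0.004
```

```bash
python3 -m jog '[[[0,0,0],[0,0,0.04],-1],[[0,0,0],[0,0,0.035],-1],[[0,0,0],[0,0,0.018],-1],[[0,0,0],[0,0,0],-1],[[0,0,0],[0,0,0],-1]]'
python3 -m jog '[[[0,0,0],[0,0,0.0015],-1],[[0,0,0],[0,0,0],-1]]'
python3 -m jog '[[[0,0,0],[0,0,0.001],-1],[[0,0,0],[0,0,0],-1]]'
python3 -m jog '[[[0,0,0],[0,0,0.001],-1],[[0,0,0],[0,0,0],-1]]'
```

```text
clock: 25.35
eef_pos: [491.1, 75.3, 69.4]
tcp_rot: [-3.141, 0.0, 1.495]
contact_force: [0.3, -0.2, -0.3]
opening: 0.258
grasp_force: 24.8
clock: 25.55
eef_pos: [491.9, 75.3, 68.8]
tcp_rot: [3.14, -0.0, 1.496]
contact_force: [0.0, -0.4, -0.7]
opening: 0.256
grasp_force: 24.8
clock: 25.75
eef_pos: [491.4, 75.3, 67.3]
tcp_rot: [3.141, -0.0, 1.497]
contact_force: [0.2, -0.0, -0.1]
opening: 0.256
grasp_force: 24.8
clock: 25.95
eef_pos: [491.1, 75.2, 65.8]
tcp_rot: [3.142, 0.0, 1.497]
contact_force: [0.8, -1.0, -0.3]
opening: 0.262
grasp_force: 24.8
```

```bash
python3 -m jog '[[[0,0,0],[0,0,0.001],-1],[[0,0,0],[0,0,0],-1]]'
python3 -m jog '[[[0,0,0],[0,0,0.0007],-1],[[0,0,0],[0,0,0],-1]]'
python3 -m jog '[[[0,0,0],[0,0,0.0007],-1],[[0,0,0],[0,0,0],-1]]'
```

```text
clock: 26.15
eef_pos: [491.1, 75.2, 64.7]
tcp_rot: [-3.141, 0.0, 1.497]
contact_force: [0.5, 0.1, -0.3]
opening: 0.257
grasp_force: 24.8
clock: 26.35
eef_pos: [491.1, 75.2, 64.0]
tcp_rot: [-3.141, 0.0, 1.497]
contact_force: [-1.1, 0.2, 0.1]
opening: 0.256
grasp_force: 24.8
clock: 26.55
eef_pos: [491.2, 75.1, 63.6]
tcp_rot: [3.142, 0.0, 1.497]
contact_force: [-0.8, -1.7, 4.2]
opening: 0.255
grasp_force: 25.1
```

```bash
python3 -m jog '[[[0,0,0],[0,0,0],0],[[0,0,0],[0,0,0],0],[[0,0,0],[0,0,0],0],[[0,0,0],[0,0,-0.02],0],[[0,0,0],[0,0,-0.04],0],[[0,0,0],[0,0,-0.045],0],[[0,0,0],[0.037,-0.034,0],0.45],[[0,0,0],[0.037,-0.034,0],0.45],[[0,0,0],[0.0385,-0.0332,0],0.45],[[0,0,0],[0,0,0],0.45],[[0,0,0],[0,0,0],0.45],[[0,0,0],[0,0,0],0.45]]' 35
python3 -c "
from h import *
snap('w13'); go(398.6,194.8,45.5,1.5)"
```

```text
clock: 27.75
eef_pos: [399.9, 193.5, 168.4]
tcp_rot: [3.141, 0.0, 1.497]
contact_force: [-0.3, 0.0, 0.3]
opening: 0.727
grasp_force: 0.0
[399.9 193.5 168.4] [3.141 0.    1.497]
shift [ 0.0015 -0.0017  0.1229]  rz -0.004
```

Run:
```python
from h import *
c=wcam('w13'); s=800/512
im=cv2.imread('pics/w13.png').astype(int)
for dx in(-24,24):
  for dy in(-24,24): print((proj(c,(398.6+dx,194.8+dy,36))*s).round())
m=(im[:,:,0]>im[:,:,2]+12)&(im[:,:,0]>im[:,:,1]+8)
for v in range(300,460,20):
    u=np.where(m[v,300:500])[0]+300; print(v,u.min() if len(u) else None,u.max() if len(u) else None,len(u))
```

```text
[360. 333.]
[351. 259.]
[435. 328.]
[432. 253.]
300 358 433 20
320 360 433 30
340 None None 0
360 None None 0
380 None None 0
400 None None 0
420 None None 0
440 None None 0
```

The bottle is where I expected, so I'll go down and grip it.

```bash
python3 -m jog '[[[0,0,0],[0.001,-0.001,0.03],0.45],[[0,0,0],[0,0,0.04],0.45],[[0,0,0],[0,0,0.03],0.45],[[0,0,0],[0,0,0.0225],0.45],[[0,0,0],[0,0,0],0.45],[[0,0,0],[0,0,0],-1],[[0,0,0],[0,0,0],-1],[[0,0,0],[0,0,0],-1],[[0,0,0],[0,0,0],-1],[[0,0,0],[0,0,0],-1],[[0,0,0],[0,0,0],-1]]' 35
python3 -m jog '[[[0,0,0],[0,0,-0.01],-1],[[0,0,0],[0,0,-0.03],-1],[[0,0,0],[0,0,-0.02],-1],[[0,0,0],[0,0,0],-1],[[0,0,0],[0,0,0],-1]]'
python3 -c "
from h import *
go(457,317.5,105,1.497)"
```

```text
clock: 28.9
eef_pos: [398.6, 195.1, 46.2]
tcp_rot: [3.141, -0.0, 1.497]
contact_force: [-0.4, 0.4, -0.8]
opening: 0.558
grasp_force: 36.8
clock: 29.4
eef_pos: [398.6, 195.0, 106.3]
tcp_rot: [3.14, -0.001, 1.497]
contact_force: [0.3, -0.0, -0.7]
opening: 0.564
grasp_force: 36.9
shift [0.1265 0.0492 0.0015]  rz -0.000
```

```bash
python3 -m jog '[[[0,0,0],[0.02,0.008,0],-1],[[0,0,0],[0.03,0.0115,0],-1],[[0,0,0],[0.03,0.0115,0],-1],[[0,0,0],[0.03,0.0115,0],-1],[[0,0,0],[0.0165,0.0067,0],-1],[[0,0,0],[0,0,0],-1],[[0,0,0],[0,0,0.03],-1],[[0,0,0],[0,0,0.02],-1],[[0,0,0],[0,0,0],-1],[[0,0,0],[0,0,0],-1]]'
python3 -m jog '[[[0,0,0],[0,0,0.001],-1],[[0,0,0],[0,0,0],-1]]'
python3 -c "
from h import *
go(457,317.5,52,1.497)"
```

```text
clock: 30.4
eef_pos: [456.0, 316.4, 55.4]
tcp_rot: [-3.14, 0.002, 1.497]
contact_force: [-0.1, 0.1, -0.6]
opening: 0.559
grasp_force: 36.9
clock: 30.6
eef_pos: [457.2, 317.5, 55.8]
tcp_rot: [3.141, -0.001, 1.497]
contact_force: [-0.4, -0.1, -0.9]
opening: 0.561
grasp_force: 36.9
shift [-0.     -0.0002  0.0038]  rz -0.000
```

```bash
python3 -m jog '[[[0,0,0],[0,0,0.002],-1],[[0,0,0],[0,0,0],-1]]'
python3 -m jog '[[[0,0,0],[0,0,0.001],-1],[[0,0,0],[0,0,0],-1]]'
python3 -m jog '[[[0,0,0],[0,0,0.001],-1],[[0,0,0],[0,0,0],-1]]'
```

```text
clock: 30.8
eef_pos: [456.9, 317.5, 53.2]
tcp_rot: [3.141, -0.0, 1.497]
contact_force: [-0.2, 0.6, -1.6]
opening: 0.563
grasp_force: 36.9
clock: 31.0
eef_pos: [456.8, 317.4, 51.9]
tcp_rot: [-3.142, 0.0, 1.497]
contact_force: [0.5, 0.3, -1.0]
opening: 0.56
grasp_force: 36.9
clock: 31.2
eef_pos: [456.9, 317.5, 51.2]
tcp_rot: [3.142, -0.0, 1.497]
contact_force: [-0.0, -0.9, 3.6]
opening: 0.562
grasp_force: 37.4
```

Contact, so I'll release it, lift off and back away, then take a last look with the wrist and top cameras.

```bash
python3 -m jog '[[[0,0,0],[0,0,0],0.45],[[0,0,0],[0,0,0],0.45],[[0,0,0],[0,0,0],0.45],[[0,0,0],[0,0,-0.02],0.45],[[0,0,0],[0,0,-0.04],0.45],[[0,0,0],[0,0,-0.045],0.45],[[0,0,0],[0,0,-0.045],0.45],[[0,0,0],[-0.04,-0.02,-0.02],0.45],[[0,0,0],[-0.045,-0.02,0],0.45],[[0,0,0],[-0.045,-0.02,0],0.45],[[0,0,0],[0,0,0],0.45],[[0,0,0],[0,0,0],0.45]]'
python3 - <<'E'
from h import *
snap('w14')
a=cv2.imread('pics/w14.png')
t=r.grab_frame('scene')[:,:,::-1][150:310,110:330]
cv2.imwrite('pics/fin.png',np.hstack([cv2.resize(a,(400,300)),cv2.resize(t,(400,300),interpolation=cv2.INTER_CUBIC)]))
f=cv2.imread('pics/fin.png'); b=np.vstack([f,cv2.resize(r.grab_frame('top')[:,:,::-1][150:274,100:430],(800,300),interpolation=cv2.INTER_CUBIC)])
cv2.imwrite('pics/fin.png',b)
E
```

```text
clock: 32.4
eef_pos: [387.3, 191.7, 221.3]
tcp_rot: [3.141, -0.001, 1.495]
contact_force: [1.2, 0.7, 0.1]
opening: 0.722
grasp_force: 0.0
[387.3 191.7 221.3] [ 3.141e+00 -1.000e-03  1.495e+00]
```

View pics/fin.png

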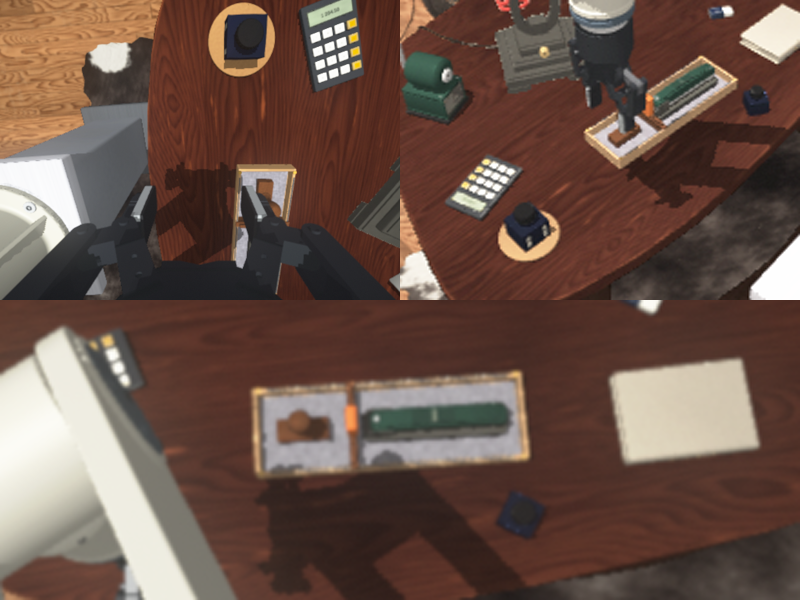

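The stapler is in the right part, the stamp stands upright in the left, and the bottle is upright on the coaster (cap at (247,37), coaster at (241,39) in the wrist panel). A numeric check of the centring comes before handing in.

Run:
```python
from h import *
c=wcam('w14'); s=800/512
f=lambda u,v,z: bp(c,(2*u/s,2*v/s),z)[:2].round(1)
print('cap',f(247,37,62),'coaster L R B',f(208,39,5),f(275,39,5),f(241,76,5),f(241,3,5), r.sense()['clock'])
```

```text
cap [452.9 313.7] coaster L R B [410.7 323.3] [504.2 316.3] [456.2 270.8] [457.2 363.1] 32.55
```

```bash
python3 -c "
from rig import r
print(r.sign_off())"
```

```text
the job is handed in; nothing more can be done
None
```

The job is handed in: the divider is slid left, the stapler lies flat in the right part, the stamp stands upright in the left part, and the ink bottle stands upright within about 6 mm of the coaster's middle, with no verdict returned yet.

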